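# Push the tin under the chute and release the marble

### The job

Push the blue tin along its wooden channel until it rests against the end stop under the mouth of the chute. Then press down the lever's green paddle so that its other end lifts the brass gate and the red marble rolls out into the tin, and let the lever come back up so the gate shuts. Only push and press: do not lift or tip the tin, do not touch the marble, and leave the jar, magnifying glass and two corner blocks where they are.

Things in the scene. Friction and masses are not known exactly. Their poses are not given: they have to be found in the camera images.
- dispenser: Fixed wooden marble dispenser. Origin at table level; x away from the robot at yaw 0, y along the tin channel towards its end stop. Dark board 10 mm thick, x -160 to +90, y -210 to +140 mm. Two pale rails 12 mm high above the board, 90 mm apart inside, centred on x = -100, run from y = -163 to the end stop, a pale block 30 mm high above the board with its face at y = +117.
- chute_mouth (a point): Middle of the open lower end of the plywood chute, on its floor, 74 mm above the table, at dispenser (-76, 75) mm. The chute is 48 mm wide outside and rises from here 151 mm towards the dispenser's +x; wall tops 96 mm (mouth) to 119 mm (back) above the table.
- lever_pivot (a point): Pivot of the lever, at dispenser (0, -25, 125) mm, between two posts that rise to 138 mm. The lever lies along the dispenser's y: paddle 125 mm to -y, brass gate 100 mm to +y, over the chute.
- tin_home (a point): Point on the top of the board (10 mm above the table) where the centre of the tin's underside lies when the tin stands against the end stop, under the chute mouth.
- tin: Open round blue enamel tin with a white rim, outside diameter 84 mm, height 50 mm, wall 4 mm, 0.18 kg or so; loose, standing in the channel with 3 mm play to each rail. Origin at the centre of its underside; z up. It starts 70 to 160 mm from home, towards the dispenser's -y.
- marble_center (a point): Centre of the loose red marble, diameter 28 mm, 30 g. It rests in the chute behind (on the +x side of) the gate.
- lever_angle (a joint): Angle of the rocking lever, turning about the dispenser's x. 0 rad = gate shut, 0.40 rad = stop, paddle fully down (about 50 mm lower) and the gate raised about 40 mm. The marble passes from about 0.30 rad. A spring returns it to 0 when let go; the press at the paddle rises from about 4 N to 7 N.
- lever: The lever itself: steel bar 16 mm wide, 252 mm long, with the green paddle plate (46 x 46 x 7 mm) on its -y end and the brass gate under its +y end. Origin at the pivot.
- paddle_top (a point): Centre of the green paddle's upper face, 137 mm above the table at rest; it moves down with the lever (and 5 mm sideways towards the pivot).
- jar: Bystander: glass jar with brass lid, 68 mm diameter, 95 mm tall, standing on the table beyond the board. Origin at the centre of its underside.
- magnifier: Bystander: magnifying glass lying flat on the table beyond the board, behind the chute; lens frame 82 mm across, handle along its +x to 133 mm from the origin, 15 mm tall at most. Origin under the lens centre.
- block_a: Bystander: L-shaped pale wooden corner block, 60 x 60 x 25 mm, loose on the table off the board's -y edge. Origin at the centre of its underside.
- block_b: Bystander: the same L-shaped corner block, off the board's +y edge.

How it is judged:
By the outcome, as a careful person would: the job done as asked, in the order asked, and still so for the second after the job is handed in, with the robot touching nothing.
It also fails if it takes over 45 s, if anything falls off the work surface, if the arm or the gripper's body presses on something with over 40 N, if the wrist force passes 120 N, or if a joint passes its speed limit or range.

### The arm

A 6-joint arm with a two-finger parallel gripper is mounted at the origin on the work surface. World frame = base frame: x ahead of the robot, y to its left, z up, the work surface at z = 0. Lengths are in mm, angles in rad, forces in N, time in s.
With the tool pointing down it reaches from about 350 to 850 mm from the base axis. Payload 8.1 kg.
Tool frame: the origin (TCP) lies between the finger pads; the fingertips stand 11 mm ahead of it and the grasp point (between the pads) lies 8 mm behind it; z points along the fingers, y is the direction in which the jaws open and shut (so a half turn about z gives the same grasp; the last joint's range is limited). The gripper opens to 93 mm and grips with 3 to 60 N. Pads are 15 mm wide; open, the fingers measure 128 mm over their backs; the gripper's body (75 mm by 188 mm) begins 65 mm behind the grasp point.
Start: joints at [1.229, 0.13, 1.488, -0, 1.523, -0.085], TCP at [152.37, 580.335, 229.635] pointing down, gripper open.
Joint ranges: [-2.96, 2.96], [-0.89, 2.26], [0.02, 2.5], [-1.34, 4.48], [0, 2.73], [-2.66, 2.66]. Speed limits (rad/s): [2.39, 2.39, 2.79, 3.14, 3.14, 3.14].

### API

Orientations are given as a 3x3 rotation matrix whose columns are the frame's x, y, z axes.
In Python, from bench import read_state, eyes, manip, nets gives the robot as it stands.
- The arm moves only by the tool play_rows, never from a script. Its argument "moves" is a list of rows, each a list of 6 numbers: the shift along the world's x, y, z in cm, then the turn, a rotation vector about the world's x, y, z in rad. A call has 1 to 20 rows; each row shifts and turns the commanded pose from where the row before left it; what a row does not reach is not made up. A row lasts 1/10 s, in which the tool goes at most 50 mm and 8.59 degrees, less where a joint would pass 70% of its speed; a pose out of reach is approached as far as the arm can. A call is refused whole if a number of a shift passes 5 or a number of a turn 0.15, either way. A call with a gripper value outside its range is refused whole. "fingers" is the closure, from -1 (fully open) to 1 (shut), set as the call begins (left out, the last holds). The fingers move at their own pace and stop on an object; "newtons" is the grip in N (left out, the last holds). Time passes only in rows, so rows that do not move let the fingers close. It gives the time, the measured TCP pose, the force and the opening at its end, in the units of the state.
- read_state(): the state, without advancing time (a new reading comes with each control period).
- eyes.grab_frame(name): name is "side" or "top"; returns the picture (480x640x3 uint8, red, green, blue); there is no depth.
- eyes.get_calibration(name): a dict with "vertical_fov" (degrees; the focal length in pixels is half the picture's height over the tangent of half this angle, whatever the lens; pixels are square), "cx", "cy" (the principal point, pixels), "extrinsics" (4x4, takes a point from world to camera coordinates). Camera axes: x right, y up, looking along -z (the intrinsics and any distortion apply to the point x, -y, -z); pixel columns grow to the right and rows downward; lengths in mm; the calibration is good to about 2 mm. A picture is of the moment at which its call begins. get_calibration takes no time and is no camera call.
- manip.hand_in(): hands the job in, once; it reports no verdict.
Trained networks look in the newest picture that a camera, given by its name, has taken for a name from the list of things; names that differ only in an ending like _2 or _b are one class to them, and where a whole thing is asked for, a point or a joint stands for the part that bears it (a point fixed in the world has none). Each returns a list of dicts, best first, with "conf" (0 to 1); they miss things now and then, are a little off and sometimes report something else, mostly with a low value. They report only what shows in the picture. A call takes as long as a camera call.
- nets.spot_in(camera, query): "box" ([centre column, centre row, width, height] in pixels, round what is visible of it).
- nets.tip_of(camera, query): "point" ([row, column] in pixels: a listed point, or the origin of a listed thing).
The state is a dict: "time": time; "q": joint angles; "qd": joint speeds; "joint_efforts": joint torques, N m; "ee_pos": TCP position; "ee_rot": TCP orientation; "force": force on the tool from outside, world axes, zero at the start; "moment": the same for the moment, N m; "width": opening from 0.0 (shut) to 1.0 (fully open).
Only numpy, scipy, OpenCV 4.12 (cv2) and the standard library are available. Lean on these libraries where they do the work, as an engineer would, in place of code of your own. Each camera call takes 0.05 s, during which the arm holds its last target. There are 200 camera calls.

## Working session

There is one attempt and no reset: what is moved stays moved. The work goes in short steps, Python scripts to look and compute and a tool call to move; the robot and the scene stay as the last step left them, time stands still between calls to the robot, and variables do not carry over. Pictures are saved under pics/ and viewed, about 8 in all and at most 12, crops included, and the job is handed in when it is done.

Besides the shell and the picture viewer there is one more tool, called after "Emit:" in YAML: its name, and indented under it one key for each argument. play_rows: Moves the arm, as the interface text tells. Its arguments: {"type":"object","properties":{"moves":{"type":"array"},"fingers":{"type":"number"},"newtons":{"type":"number"}},"required":["moves"]}

```bash
mkdir -p pics
cat > h.py <<'E'
import numpy as np, cv2
from bench import read_state, eyes, manip, nets
def cam(n):
    c=eyes.get_calibration(n); f=240/np.tan(np.radians(c['vertical_fov'])/2)
    return f,c['cx'],c['cy'],np.array(c['extrinsics'])
def proj(n,P):
    f,cx,cy,E=cam(n); p=np.atleast_2d(P)@E[:3,:3].T+E[:3,3]
    return np.c_[cx+f*p[:,0]/-p[:,2], cy-f*p[:,1]/-p[:,2]]
def ray(n,u,v,z):
    f,cx,cy,E=cam(n); R=E[:3,:3]; o=-R.T@E[:3,3]
    d=R.T@np.array([(u-cx)/f,-(v-cy)/f,-1]); return o+d*(z-o[2])/d[2]
def save(n,name):
    im=eyes.grab_frame(n); cv2.imwrite('pics/'+name,im[:,:,::-1]); return im
E
python3 - <<'E'
from h import *
for n in('top','side'):
    save(n,n+'0.png'); print(n,eyes.get_calibration(n))
    for q in 'dispenser chute_mouth lever_pivot tin paddle_top marble_center jar magnifier block_a'.split():
        z=dict(chute_mouth=74,lever_pivot=125,tin=10,paddle_top=137).get(q,0)
        print(q,[(np.round(d['point']),round(d['conf'],2),np.round(ray(n,d['point'][1],d['point'][0],z))) for d in nets.tip_of(n,q)[:2]])
E
```

```text
top {'vertical_fov': 44.40069044356573, 'cx': 322.8626169264772, 'cy': 233.88222936311942, 'extrinsics': array([[-2.50803995e-02, -9.99667636e-01, -5.96577787e-03,
         2.86587837e+01],
       [ 9.97956875e-01, -2.53873726e-02,  5.86306850e-02,
        -6.13077635e+02],
       [-5.87626537e-02, -4.48310804e-03,  9.98261916e-01,
        -1.01264007e+03],
       [ 0.00000000e+00,  0.00000000e+00,  0.00000000e+00,
         1.00000000e+00]])}
dispenser [(array([239., 307.]), 0.7, array([606.,  42.,   0.]))]
chute_mouth [(array([288., 265.]), 0.66, array([524., 110.,  74.])), (array([213., 398.]), 0.28, array([ 642., -112.,   74.]))]
lever_pivot [(array([230., 319.]), 0.57, array([613.,  18., 125.]))]
tin [(array([287., 342.]), 0.72, array([520., -18.,  10.]))]
paddle_top [(array([217., 398.]), 0.63, array([ 630., -105.,  137.]))]
marble_center [(array([228., 255.]), 0.45, array([629., 134.,   0.])), (array([230., 316.]), 0.21, array([622.,  25.,   0.]))]
jar [(array([143., 386.]), 0.94, array([ 775., -104.,    0.]))]
magnifier [(array([152., 244.]), 0.73, array([765., 152.,   0.]))]

[... 587 characters left out ...]
ay([265., 315.]), 0.84, array([613.,  45.,   0.]))]
chute_mouth [(array([225., 270.]), 0.82, array([530., 108.,  74.]))]
lever_pivot [(array([226., 320.]), 0.27, array([614.,  21., 125.]))]
tin [(array([287., 278.]), 0.66, array([520., -12.,  10.]))]
paddle_top [(array([259., 344.]), 0.56, array([628., -95., 137.])), (array([369., 346.]), 0.45, array([ 563., -325.,  137.]))]
marble_center [(array([204., 308.]), 0.35, array([649., 260.,   0.]))]
jar [(array([299., 411.]), 0.87, array([775., -99.,   0.]))]
magnifier [(array([223., 366.]), 0.56, array([766., 157.,   0.]))]
block_a [(array([215., 263.]), 0.69, array([535., 244.,   0.])), (array([366., 349.]), 0.62, array([ 605., -226.,    0.]))]
```

View pics/top0.png

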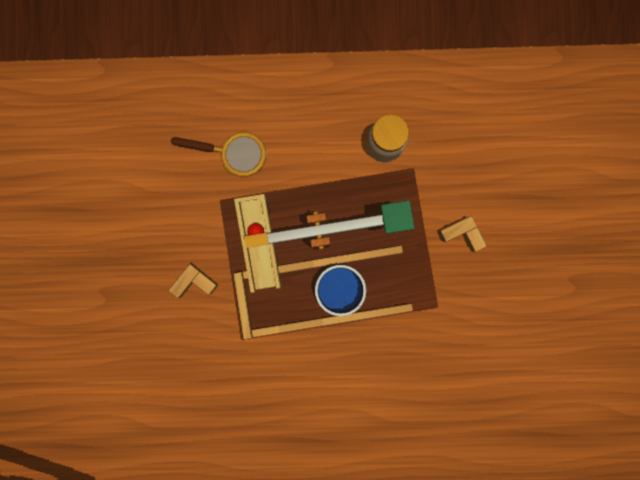

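View pics/side0.png

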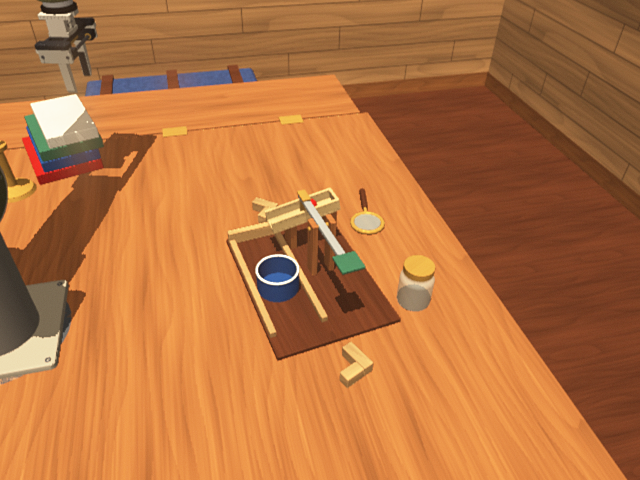

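The top view shows the tin at about (340,290), the green paddle at (398,217), the marble at (256,230) behind the gate, and the board corners at roughly (221,199), (414,169), (437,307), (243,338). The side view agrees: the lever is at rest, and nothing obstructs the channel between the tin and the end stop.

Run:
```python
from h import *
from scipy.optimize import least_squares
def W(p,P): 
    c,s=np.cos(p[2]),np.sin(p[2]); P=np.atleast_2d(P).astype(float)
    return np.c_[p[0]+c*P[:,0]-s*P[:,1],p[1]+s*P[:,0]+c*P[:,1],P[:,2]]
T=[[90,140,10],[90,-210,10],[-160,-210,10],[-160,140,10],[-76,75,74],[0,-25,125],[0,-150,137]]
tp=[(221,199),(414,169),(437,307),(243,338),(265,288),(319,230),(398,217)]
S=[[-160,-210,10],[90,-210,10],[-76,75,74],[0,-25,125],[0,-150,137]]
sp=[(278,353),(399,319),(270,225),(320,226),(345,260)]
r=lambda p:np.r_[(proj('top',W(p,T))-tp).ravel(),(proj('side',W(p,S))-sp).ravel()]
s=least_squares(r,[610,45,.13],loss='soft_l1',f_scale=2); p=s.x
print('pose',p.round(3)); print(r(p).reshape(-1,2).round(1).tolist())
ci,si=np.cos(p[2]),np.sin(p[2])
for n in('top','side'):
    im=cv2.imread(f'pics/{n}0.png'); h=cv2.cvtColor(im,cv2.COLOR_BGR2HSV)
    m=cv2.inRange(h,(100,120,40),(125,255,255))
    k,l,st,ce=cv2.connectedComponentsWithStats(m); print(n,[(st[i].tolist(),ce[i].round()) for i in range(1,k) if st[i][4]>300])
tin=np.array([ray('top',340.5,290,60)[:2],[520,-18],[520,-12]])
d=tin-p[:2]; print('tin disp',np.c_[ci*d[:,0]+si*d[:,1],-si*d[:,0]+ci*d[:,1]].round(1))
for nm,P in dict(home=[-100,75,10],behind=[-100,-125,46],final=[-100,15.5,46],paddle=[0,-150,137]).items(): print(nm,W(p,P).round(1))
x=read_state(); print(x['ee_rot'],x['ee_pos'],x['width'],x['force'],x['time'])
```

```text
pose [6.10796e+02 4.47120e+01 1.33000e-01]
[[-1.7, -0.4], [-0.1, -1.4], [0.7, 0.4], [-2.7, 1.0], [0.9, -1.4], [-0.9, -0.3], [-0.4, -0.5], [-3.5, 5.4], [0.2, 0.4], [-2.0, 0.4], [-0.2, 0.1], [1.6, 1.8]]
top [([318, 268, 43, 43, 1426], array([339., 289.]))]
side [([263, 258, 32, 24, 440], array([281., 271.])), ([258, 280, 37, 21, 348], array([277., 292.]))]
tin disp [[-101.3  -45.8]
 [ -98.3  -50.1]
 [ -97.5  -44.2]]
home [[501.7 105.8  10. ]]
behind [[528.2 -92.4  46. ]]
final [[509.6  46.8  46. ]]
paddle [[ 630.7 -104.   137. ]]
[[-9.67206065e-01  2.53992967e-01  2.18593442e-05]
 [ 2.53992968e-01  9.67206065e-01  1.54710491e-05]
 [-1.72129526e-05  2.05158123e-05 -1.00000000e+00]] [152.38375456 580.32529778 229.6428406 ] 1.0013646466676984 [-0.44774477  0.82865091 -0.01881563] 1.0
```

Emit:
play_rows:
  moves:
    - [1.88,-3.36,0,0,0,0.0195]
    - [1.88,-3.36,0,0,0,0.0195]
    - [1.88,-3.36,0,0,0,0.0195]
    - [1.88,-3.36,0,0,0,0.0195]
    - [1.88,-3.36,0,0,0,0.0195]
    - [1.88,-3.36,0,0,0,0.0195]
    - [1.88,-3.36,0,0,0,0.0195]
    - [1.88,-3.36,0,0,0,0.0195]
    - [1.88,-3.36,0,0,0,0.0195]
    - [1.88,-3.36,0,0,0,0.0195]
    - [1.88,-3.36,0,0,0,0.0195]
    - [1.88,-3.36,0,0,0,0.0195]
    - [1.88,-3.36,0,0,0,0.0195]
    - [1.88,-3.36,0,0,0,0.0195]
    - [1.88,-3.36,0,0,0,0.0195]
    - [1.88,-3.36,0,0,0,0.0195]
    - [1.88,-3.36,0,0,0,0.0195]
    - [1.88,-3.36,0,0,0,0.0195]
    - [1.88,-3.36,0,0,0,0.0195]
    - [1.88,-3.36,0,0,0,0.0195]
  fingers: 1
  newtons: 20

```text
time: 3.0
ee_pos: [529.0, -93.3, 229.8]
ee_rot: [[-0.991, -0.133, 0.001], [-0.133, 0.991, -0.0], [-0.001, -0.0, -1.0]]
force: [1.1, 0.4, -0.4]
width: 0.006
```

Emit:
play_rows:
  moves:
    - [0,0,-3,0,0,0]
    - [0,0,-3,0,0,0]
    - [0,0,-3,0,0,0]
    - [0,0,-3,0,0,0]
    - [0,0,-3,0,0,0]
    - [0,0,-2,0,0,0]
    - [0,0,-1.4,0,0,0]
    - [0,0,0,0,0,0]

```text
time: 3.8
ee_pos: [526.8, -91.2, 43.6]
ee_rot: [[-0.991, -0.133, -0.004], [-0.133, 0.991, 0.001], [0.003, 0.001, -1.0]]
force: [0.4, -0.1, -0.3]
width: 0.003
```

Run:
```python
from h import *
a=save('top','t1.png');b=save('side','s1.png')
c=np.hstack([cv2.resize(a[160:350,190:460],(400,281)),cv2.resize(b[150:400,200:450],(400,400))[:281]])
cv2.imwrite('pics/c1.png',c[:,:,::-1]); print(read_state()['force'])
```

```text
[0.32956701 0.52850221 0.96626097]
```

View pics/c1.png

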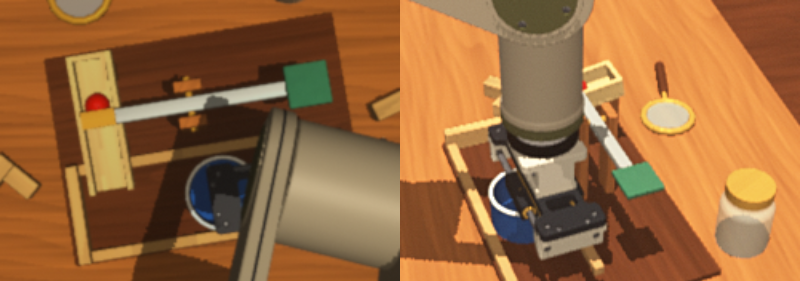

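The gripper stands in the channel behind the tin (tin at about (217,192) in the left crop). It clears the lever and paddle.

Emit:
play_rows:
  moves:
    - [-0.066,0.5,0,0,0,0]
    - [-0.133,0.99,0,0,0,0]
    - [-0.133,0.99,0,0,0,0]
    - [-0.133,0.99,0,0,0,0]
    - [-0.133,0.99,0,0,0,0]
    - [-0.133,0.99,0,0,0,0]
    - [-0.133,0.99,0,0,0,0]
    - [-0.133,0.99,0,0,0,0]
    - [-0.133,0.99,0,0,0,0]
    - [-0.133,0.99,0,0,0,0]
    - [-0.133,0.99,0,0,0,0]
    - [-0.133,0.99,0,0,0,0]
    - [-0.066,0.5,0,0,0,0]
    - [0,0,0,0,0,0]

```text
time: 5.3
ee_pos: [511.9, 28.2, 45.3]
ee_rot: [[-0.991, -0.134, -0.001], [-0.134, 0.991, 0.001], [0.001, 0.001, -1.0]]
force: [0.5, 0.6, -0.1]
width: 0.006
```

Run:
```python
from h import *
a=save('top','t2.png');b=save('side','s2.png')
c=np.hstack([cv2.resize(a[160:350,190:460],(400,281)),cv2.resize(b[150:400,200:450],(400,400))[:281]])
cv2.imwrite('pics/c2.png',c[:,:,::-1]); print(read_state()['force'])
```

```text
[-0.46293397  0.04856938 -0.02179532]
```

View pics/c2.png

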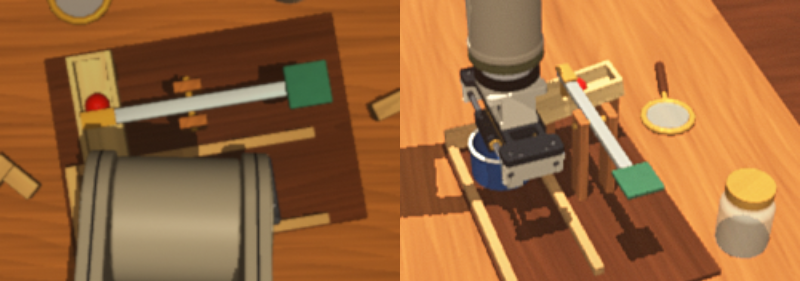

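The tin (about (495,160) in the side crop) is upright and being pushed, close to the chute mouth. I'll close the rest of the distance slowly.

Emit:
play_rows:
  moves:
    - [-0.04,0.3,0,0,0,0]
    - [-0.04,0.3,0,0,0,0]
    - [-0.04,0.3,0,0,0,0]
    - [-0.04,0.3,0,0,0,0]
    - [-0.02,0.15,0,0,0,0]
    - [-0.02,0.15,0,0,0,0]
    - [0,0,0,0,0,0]

```text
time: 6.1
ee_pos: [510.5, 42.5, 45.6]
ee_rot: [[-0.991, -0.133, 0.0], [-0.133, 0.991, 0.0], [-0.0, 0.0, -1.0]]
force: [0.0, -1.4, -0.9]
width: 0.009
```

Emit:
play_rows:
  moves:
    - [-0.02,0.15,0,0,0,0]
    - [-0.02,0.15,0,0,0,0]
    - [0,0,0,0,0,0]

```text
time: 6.4
ee_pos: [510.0, 45.5, 45.6]
ee_rot: [[-0.991, -0.133, 0.0], [-0.133, 0.991, 0.0], [-0.0, 0.0, -1.0]]
force: [-0.6, -0.4, -0.0]
width: 0.008
```

Emit:
play_rows:
  moves:
    - [-0.02,0.15,0,0,0,0]
    - [-0.02,0.15,0,0,0,0]
    - [0,0,0,0,0,0]

```text
time: 6.7
ee_pos: [509.6, 48.4, 45.6]
ee_rot: [[-0.991, -0.133, -0.0], [-0.133, 0.991, 0.0], [0.0, 0.0, -1.0]]
force: [-0.7, -1.1, -0.2]
width: 0.01
```

Run:
```python
from h import *
f=[]
for i in range(3): b=eyes.grab_frame('side'); f.append(read_state()['force'])
print(np.mean(f,0))
b=cv2.resize(b[190:300,210:330],(655,600)); cv2.imwrite('pics/c3.png',b[:,:,::-1])
```

```text
[-0.41248754 -1.02213265  0.05880822]
```

View pics/c3.png

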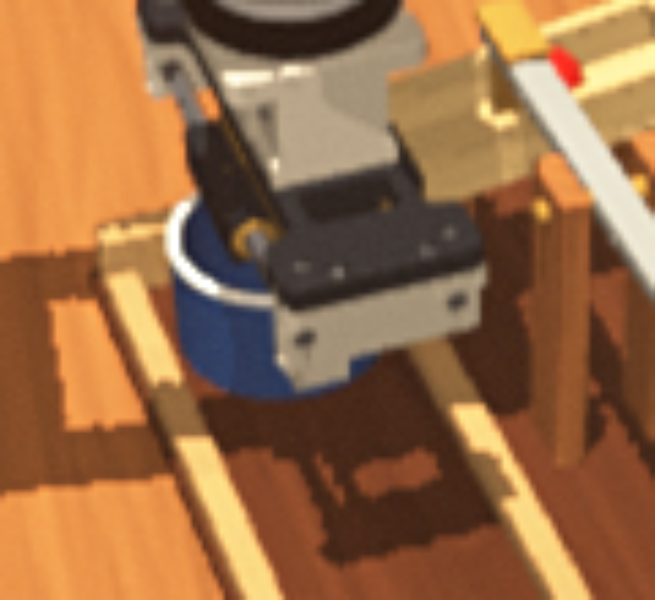

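The tin is still upright, with its rim left edge at about (170,230) near the stop at (130,245). There is no contact force yet, so I'll keep going gently.

Emit:
play_rows:
  moves:
    - [-0.02,0.15,0,0,0,0]
    - [-0.02,0.15,0,0,0,0]
    - [0,0,0,0,0,0]

```text
time: 7.15
ee_pos: [509.7, 50.1, 46.2]
ee_rot: [[-0.991, -0.133, 0.001], [-0.133, 0.991, -0.002], [-0.001, -0.002, -1.0]]
force: [-1.4, -8.5, 3.8]
width: 0.008
```

Emit:
play_rows:
  moves:
    - [-0.02,0.15,0,0,0,0]
    - [0,0,0,0,0,0]

```text
time: 7.35
ee_pos: [509.9, 50.6, 46.7]
ee_rot: [[-0.991, -0.133, 0.001], [-0.133, 0.991, -0.004], [-0.001, -0.004, -1.0]]
force: [-2.2, -14.5, 6.3]
width: 0.008
```

Emit:
play_rows:
  moves:
    - [-0.02,0.15,0,0,0,0]
    - [0,0,0,0,0,0]

```text
time: 7.55
ee_pos: [509.9, 50.7, 47.0]
ee_rot: [[-0.991, -0.132, 0.002], [-0.132, 0.991, -0.006], [-0.001, -0.006, -1.0]]
force: [-2.0, -20.6, 8.2]
width: 0.006
```

Emit:
play_rows:
  moves:
    - [0.04,-0.3,0,0,0,0]
    - [0.04,-0.3,0,0,0,0]
    - [0.08,-0.6,0,0,0,0]
    - [0.13,-1.0,0,0,0,0]
    - [0.13,-1.0,0,0,0,0]
    - [0.26,-2.0,0,0,0,0]
    - [0.26,-2.0,2,0,0,0]
    - [0,-2.0,3,0,0,0]
    - [0,-2.0,4,0,0,0]
    - [0,-2.0,4,0,0,0]
    - [1.5,-2.0,3,0,0,0]
    - [3,0,0,0,0,0]
    - [3,0,0,0,0,0]
    - [2,0,0,0,0,0]
    - [1,0,0,0,0,0]
    - [0.5,0,0,0,0,0]
    - [0,0,0,0,0,0]
    - [0,0,0,0,0,0]

```text
time: 9.35
ee_pos: [627.7, -98.0, 205.5]
ee_rot: [[-0.991, -0.133, -0.001], [-0.133, 0.991, 0.0], [0.001, 0.0, -1.0]]
force: [-0.6, -0.6, -0.3]
width: 0.003
```

Run:
```python
from h import *
a=save('top','t4.png');b=save('side','s4.png')
c=np.hstack([cv2.resize(a[160:350,190:460],(400,281)),cv2.resize(b[150:400,200:450],(400,400))[:281]])
cv2.imwrite('pics/c4.png',c[:,:,::-1]); x=read_state();print(x['force'],x['ee_pos'])
for n in('top','side'): print([(np.round(d['point']),round(d['conf'],2),np.round(ray(n,d['point'][1],d['point'][0],10))) for d in nets.tip_of(n,'tin')[:2]])
```

```text
[0.19108453 0.80444136 0.12170435] [627.74224016 -97.92231128 205.78069744]
[(array([295., 273.]), 0.86, array([508., 103.,  10.]))]
[(array([250., 260.]), 0.83, array([506., 109.,  10.]))]
```

View pics/c4.png

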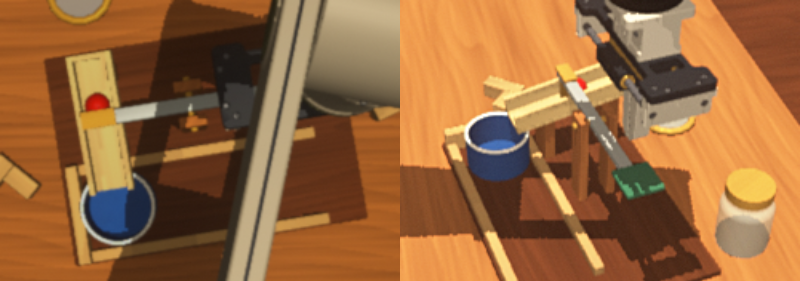

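The tin stands under the chute mouth against the end stop: its rim is centred at about (118,207) in the left crop, and the nets put it near (507,106) against a home of (502,106). The gripper hovers over the paddle, so next is the press.

Emit:
play_rows:
  moves:
    - [0.3,-0.6,-1,0,0,0]
    - [0,0,-2,0,0,0]
    - [0,0,-2,0,0,0]
    - [0,0,-1,0,0,0]
    - [0,0,-1,0,0,0]
    - [0,0,-1,0,0,0]
    - [0,0,-1,0,0,0]
    - [0,0,-1,0,0,0]
    - [0,0,-0.5,0,0,0]
    - [0,0,0,0,0,0]

```text
time: 10.55
ee_pos: [632.2, -103.4, 101.0]
ee_rot: [[-0.991, -0.133, 0.002], [-0.133, 0.991, 0.0], [-0.002, 0.0, -1.0]]
force: [-0.6, 0.5, 6.6]
width: 0.006
```

Emit:
play_rows:
  moves:
    - [0,0,0,0,0,0]
    - [0,0,0,0,0,0]
    - [0,0,0,0,0,0]
    - [0,0,0,0,0,0]
    - [0,0,0,0,0,0]
    - [0,0,0,0,0,0]
    - [0,0,0,0,0,0]
    - [0,0,0,0,0,0]
    - [0,0,0,0,0,0]
    - [0,0,0,0,0,0]

```text
time: 11.55
ee_pos: [632.3, -103.6, 102.0]
ee_rot: [[-0.991, -0.133, 0.002], [-0.133, 0.991, -0.0], [-0.002, -0.0, -1.0]]
force: [-2.0, 0.3, 6.5]
width: 0.007
```

Run:
```python
from h import *
a=save('top','t5.png');b=save('side','s5.png')
c=np.hstack([cv2.resize(a[160:350,190:460],(400,281)),cv2.resize(b[150:400,200:450],(400,400))[:281]])
cv2.imwrite('pics/c5.png',c[:,:,::-1]); print(read_state()['force'])
```

```text
[-1.40896789  1.30937274  6.80736188]
```

View pics/c5.png

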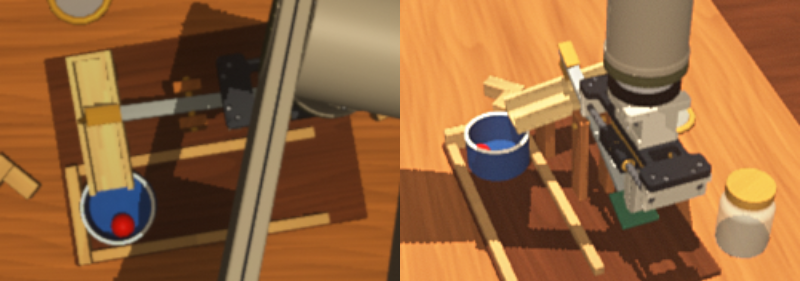

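The gate is raised and the red marble is in the tin (about (122,225) in the left crop). Next I'll let the lever up and retreat.

Emit:
play_rows:
  moves:
    - [0,0,0.7,0,0,0]
    - [0,0,1,0,0,0]
    - [0,0,1,0,0,0]
    - [0,0,1,0,0,0]
    - [0,0,1,0,0,0]
    - [0,0,1,0,0,0]
    - [0,0,2,0,0,0]
    - [0,0,3,0,0,0]
    - [0,0,3,0,0,0]
    - [0,-3,2,0,0,0]
    - [0,-4,0,0,0,0]
    - [0,-4,0,0,0,0]
    - [0,-4,0,0,0,0]
    - [0,-4,0,0,0,0]
    - [0,-3,0,0,0,0]
    - [0,-1,0,0,0,0]
    - [0,0,0,0,0,0]
    - [0,0,0,0,0,0]
    - [0,0,0,0,0,0]
    - [0,0,0,0,0,0]

```text
time: 13.65
ee_pos: [631.7, -332.2, 258.0]
ee_rot: [[-0.991, -0.135, 0.0], [-0.135, 0.991, 0.0], [-0.0, 0.0, -1.0]]
force: [0.5, -0.1, 0.8]
width: 0.007
```

Run:
```python
from h import *
a=save('top','t6.png');b=save('side','s6.png')
c=np.hstack([cv2.resize(a[110:350,160:500],(400,282)),cv2.resize(b[150:400,200:450],(400,400))[:282]])
cv2.imwrite('pics/c6.png',c[:,:,::-1]); x=read_state();print(x['force'],x['time'])
for q in('jar','magnifier','block_a','tin'): print(q,[(np.round(d['point']),round(d['conf'],2)) for d in nets.tip_of('top',q)[:2]])
```

```text
[ 0.1229669  -0.55814718  0.84571341] 13.75
jar []
magnifier [(array([155., 245.]), 0.96)]
block_a [(array([241., 461.]), 0.86), (array([288., 197.]), 0.76)]
tin [(array([296., 275.]), 0.88), (array([153., 244.]), 0.44)]
```

View pics/c6.png

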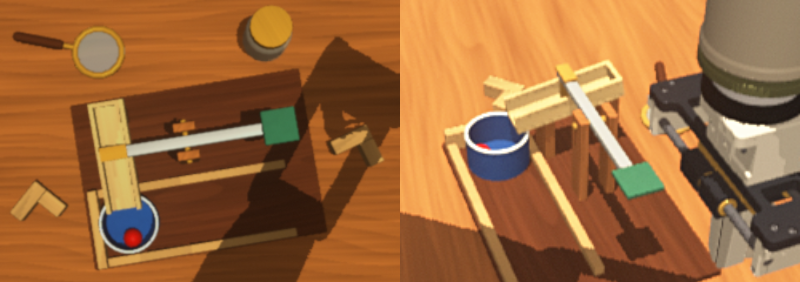

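Run:
```python
from h import *
im=cv2.imread('pics/t6.png'); h=cv2.cvtColor(im,cv2.COLOR_BGR2HSV)
m=cv2.inRange(h,(0,0,120),(180,75,255)); m[:260]=0;m[345:]=0;m[:,:235]=0;m[:,310:]=0
p=cv2.findNonZero(m); e=cv2.minEnclosingCircle(p); w=ray('top',*e[0],60)
d=w[:2]-[610.8,44.7]; c,s=np.cos(.133),np.sin(.133)
print(e,w.round(1),'disp',c*d[0]+s*d[1],-s*d[0]+c*d[1])
```

```text
((269.0589599609375, 299.75640869140625), 25.839872360229492) [503.2 105.6  60. ] disp -98.58556321819393 74.66218149786921
```

The tin measures at dispenser (-98.6, 74.7), against a home of (-100, 75).

```bash
python3 -c "
from bench import manip; print(manip.hand_in())"
```

```text
the job is handed in; nothing more can be done
None
```

The job is done and handed in at about 13.8 s of the 45 s allowed. I pushed the tin along the channel with closed fingers until it met the end stop, at about 20 N. I then pressed the paddle at about 6.7 N until the marble rolled out, let the lever back up and moved the arm clear.

**Last checks:**
- **Tin:** it is upright, with its rim centre at dispenser (-98.6, 74.7) mm against a home of (-100, 75).
- **Marble and lever:** the marble is in the tin, the lever is back up and the gate is shut. The arm is touching nothing.
- **Bystanders:** the magnifier and both corner blocks are within 2–4 pixels of where they started, which I put down to detection noise. The network missed the jar in the last picture, but by eye it stands where it was.

The push ran about 4 mm further than I had calculated before the stop was felt, probably because the fingers are thinner at the tips than I assumed. At the end of the push the wrist also read about 8 N upward.

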